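Level a leaning instrument module with a plate under its front

TASK

The black instrument module has lost its front feet and leans forward. Tip it back on its rear foot until it rests against the white socket trunking behind it, and let go; slide the levelling plate, blade first, squarely under its front edge to about half the module's depth; then lower the module gently onto the plate so that it stands level, and let go. Keep the rear foot on the bench where it stands, never let the module fall, and leave the jar, the beaker and the mouse alone.

Things in the scene. Friction and masses are not known exactly. Their poses are not given: they have to be found in the camera images.
- module: Black box with aluminium cheeks, 150 mm wide, 80 deep, housing 182 high, 0.7-1.0 kg, uniform. Origin: middle of its footprint, 8 mm below the flat underside. x to its rear (the trunking), y along its width, z up (vertical when level). Rubber foot bar, 8 high, 14 deep, along the rear bottom edge; no front feet: starts leaning forward 7 degrees. Tipped past 21 degrees it stays on the trunking, at 28-32
- heel (a point): On the module: middle of the rear bottom edge of the rubber foot, in the plane of the rear face (40 mm behind the module's origin). The module pivots on this edge, which runs along the module's y, when tipped back
- front_edge (a point): On the module: middle of the housing's front bottom edge, 80 mm in front of and 8 mm above the heel when level. It rises to about 46 mm over the bench when the module rests against the trunking
- handle (a point): On the module: centre of the grey handle bar, 220 mm above and 40 mm in front of the heel when level. The rigid bar runs along the module's y, is 14 mm thick (x, flat sides), 16 mm high, 102 mm long, with 22 mm free under it; its two posts stand 45 mm either side of the middle. It tilts with the module
- plate: Levelling plate flat on the bench: aluminium blade 90 mm long (x), 110 mm wide (y), 8 mm thick (the height of the module's foot), 0.32 kg. Origin: middle of its underside. x points to the free leading edge; an orange upstand, 10 mm thick, 40 mm high above the blade, runs across the whole width at the other end, x from -45 to -35 mm
- blade_edge (a point): On the plate: middle of the top of its leading edge, 45 mm ahead of the plate's origin, 8 mm up
- grip (a point): On the plate: middle of the orange upstand, 40 mm behind the plate's origin and 30 mm above the bench (the upstand's top is at 48 mm)
- trunking: White bench-top socket trunking, fixed: 60 mm deep (x), 500 mm long (y), 115 mm high. Origin: middle of its underside. x points to its rear; its front face, 30 mm in front of the origin, stands 62 to 70 mm behind the module's heel
- jar: Amber sample jar with a blue lid, 60 mm across, 85 mm high, origin at the middle of its underside. Leave it alone
- beaker: Clear plastic beaker, 68 mm across, 90 mm high, origin at the middle of its underside. Leave it alone
- mouse: Grey computer mouse on a black mat, 106 by 60 mm, 33 mm high, origin at the middle of its underside. Leave it alone

How it is judged:
By the outcome, as a careful person would: the job done as asked, in the order asked, and still so for the second after the job is handed in, with the robot touching nothing.
It also fails if it takes over 72 s, if anything falls off the work surface, if the arm or the gripper's body presses on something with over 40 N, if the wrist force passes 120 N, or if a joint passes its speed limit or range.

ROBOT

A 6-joint arm with a two-finger parallel gripper is mounted at the origin on the work surface. World frame = base frame: x ahead of the robot, y to its left, z up, the work surface at z = 0. Lengths are in mm, angles in rad, forces in N, time in s.
With the tool pointing down it reaches from about 350 to 875 mm from the base axis. Payload 4.2 kg.
Tool frame: the origin (TCP) lies at the very end of the fingers, on their centre line; the grasp point (between the pads) lies 19 mm behind it; z points along the fingers, y is the line along which they close (so a half turn about z gives the same grasp; the last joint's range is limited). The gripper opens to 85 mm and grips with 20 to 120 N. Pads are 22 mm wide; open, the fingers measure 114 mm over their backs; the gripper's body (76 mm by 85 mm) begins 54 mm behind the grasp point. The pads swing forward as they close: fully open they stand 13 mm farther back than shut.
Start: joints at [-1.051, 0.385, 0.008, 0, -1.194, -0.259], TCP at [161.175, -603.839, 205.012] pointing down, gripper open.
Joint ranges: [-3.14, 3.14], [-1.21, 2.06], [-1.07, 1.41], [-3.16, 2.05], [-2.99, -0.16], [-3.1, 3.1]. Speed limits (rad/s): [2.79, 2.79, 3.14, 3.14, 3.14, 3.14].

INTERFACE

Orientations are given as a unit quaternion [x, y, z, w].
In Python, from bench import arm gives the robot as it stands.
- The arm moves only by the tool servo_tool, never from a script. Its argument "rows" is a list that holds one entry, the list of rows, each a list of 7 numbers: the finger opening in mm, from 0 to 85.4, then the shift along the tool's x, y, z in mm, then the turn, a rotation vector about the tool's x, y, z in rad. A call has 1 to 10 rows; each row is the pose to reach, as a shift and turn from the pose commanded when the call began, along the tool's axes at that moment; what a row does not reach only later rows make up. A row lasts 1/8 s, in which the tool goes at most 62.5 mm and 10.7 degrees, less where a joint would pass 70% of its speed; a pose out of reach is approached as far as the arm can. A call with a gripper value outside its range is refused whole. The fingers move at their own pace and stop on an object; the grip force is fixed at half the most. Time passes only in rows, so rows that repeat a pose let the fingers close. It gives the time, the measured TCP pose, the force, the opening and the grip force at its end, in the units of the state.
- arm.read_state(): the state, without advancing time (a new reading comes with each control period).
- arm.get_image(name): name is "scene" or "top" or "wrist"; returns the picture (384x512x3 uint8, red, green, blue); there is no depth.
- arm.camera_params(name): a dict with "intrinsics" (3x3 intrinsics, pixels), "D" ([k1, k2, p1, p2, k3] as OpenCV has them; the pictures are not rectified), "R" (3x3) and "t" (3): a world point X has camera coordinates R X + t. Camera axes: x right, y down, z forward; pixel columns grow to the right and rows downward; lengths in mm; the calibration is good to about 2 mm. A picture is of the moment at which its call begins: read the wrist's pose just before it. camera_params takes no time and is no camera call; for the wrist camera it gives the pose at the moment of the call.
- arm.job_done(): hands the job in; it is judged then, once.
The state is a dict: "clock": time; "joints": joint angles; "joint_vel": joint speeds; "joint_efforts": joint torques, N m; "position": TCP position; "ee_rot": TCP orientation; "contact_force": force on the tool from outside, world axes, zero at the start; "wrist_torque": the same for the moment, N m; "gripper_width": finger opening in mm; "grasp_force": force on a finger pad.
Only numpy, scipy, OpenCV 4.12 (cv2) and the standard library are available. Lean on these libraries where they do the work, as an engineer would, in place of code of your own. Each camera call takes 0.05 s, during which the arm holds its last target. There are 200 camera calls.

## Working session

There is one attempt and no reset: what is moved stays moved. The work goes in short steps, Python scripts to look and compute and a tool call to move; the robot and the scene stay as the last step left them, time stands still between calls to the robot, and variables do not carry over. Pictures are saved under pics/ and viewed, at most 10 in all, crops included, and the job is handed in when it is done.

Besides the shell and the picture viewer there is one more tool, called after ">>>" in YAML: its name, and indented under it one key for each argument. servo_tool: Moves the arm, as the interface text tells. Its arguments: {"type":"object","properties":{"rows":{"type":"array"}},"required":["rows"]}

```bash
mkdir -p pics; ls
python3 - <<'E'
from bench import arm
import cv2,numpy as np
for n in ["scene","top"]:
    im=arm.get_image(n); cv2.imwrite(f"pics/{n}0.png",im[:,:,::-1])
    p=arm.camera_params(n); print(n,{k:np.round(v,4).tolist() for k,v in p.items()})
print(arm.read_state())
E
```

```text
pics
scene {'intrinsics': [[448.364, 0.0, 260.895], [0.0, 448.364, 185.8907], [0.0, 0.0, 1.0]], 'D': [-0.011, 0.0, 0.0, 0.0, 0.0], 'R': [[-0.6616, 0.7498, -0.0086], [0.4524, 0.39, -0.802], [-0.598, -0.5345, -0.5972]], 't': [408.1355, -112.1505, 1410.2437]}
top {'intrinsics': [[466.5401, 0.0, 256.3964], [0.0, 466.5401, 186.2654], [0.0, 0.0, 1.0]], 'D': [0.0628, 0.0, 0.0, 0.0, 0.0], 'R': [[0.0559, -0.9984, 0.0003], [-0.9756, -0.0547, -0.2127], [0.2124, 0.0116, -0.9771]], 't': [-74.0824, 590.7754, 1216.7741]}
{'clock': 0.1, 'joints': array([-1.05141704e+00,  3.85450344e-01,  6.72441597e-03, -4.59162347e-04,
       -1.19400319e+00, -2.58592192e-01]), 'joint_vel': array([ 0.00088856, -0.00114976,  0.00355381,  0.00252465, -0.00019197,
       -0.00127187]), 'joint_efforts': array([-5.67058887e-04, -3.93318486e+01,  1.88928330e+01,  4.19794589e+00,
       -2.62149784e-03, -5.56268333e-06]), 'position': array([ 161.00759067, -603.28792735,  204.03023992]), 'ee_rot': array([-1.29940334e-01,  9.91521321e-01,  9.75130850e-04, -1.69053607e-04]), 'contact_force': array([-0.26010037, -0.24052458, -0.40218456]), 'wrist_torque': array([-0.00263173,  0.00201736, -0.05653648]), 'grasp_force': 0.0, 'gripper_width': 85.37030390326652}
```

View pics/scene0.png

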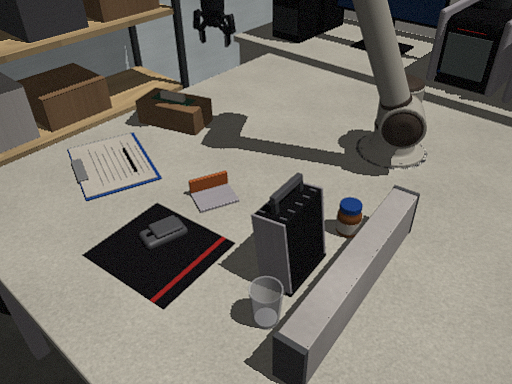

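View pics/top0.png

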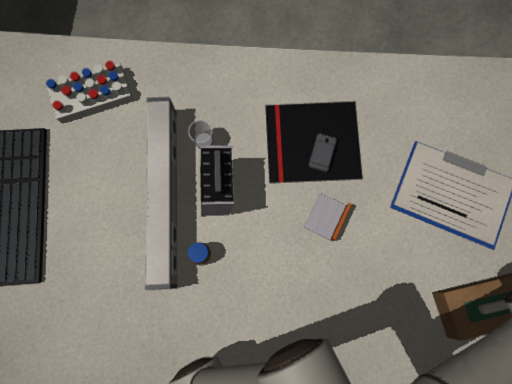

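```bash
cat > h.py <<'E'
import cv2,numpy as np
from bench import arm
from scipy.spatial.transform import Rotation as Ro
def ray(n,uv,p=None):
    p=p or arm.camera_params(n)
    K=np.array(p["intrinsics"]);D=np.array(p["D"],float);R=np.array(p["R"]);t=np.array(p["t"])
    q=cv2.undistortPoints(np.array(uv,float).reshape(-1,1,2),K,D).reshape(-1,2)
    d=np.c_[q,np.ones(len(q))]@R
    return -R.T@t,d
def onz(n,uv,z,p=None):
    c,d=ray(n,uv,p); return c+d*((z-c[2])/d[:,2])[:,None]
def tri(a,ua,b,ub,pa=None,pb=None):
    c1,d1=ray(a,ua,pa);c2,d2=ray(b,ub,pb);o=[]
    for x,y in zip(d1,d2):
        s=np.linalg.lstsq(np.c_[x,-y],c2-c1,rcond=None)[0]
        P,Q=c1+s[0]*x,c2+s[1]*y; o.append([*((P+Q)/2),np.linalg.norm(P-Q)])
    return np.array(o)
E
python3 - <<'E'
import cv2
a=cv2.imread("pics/top0.png")[85:285,140:360]
b=cv2.imread("pics/scene0.png")[165:335,180:420]
cv2.imwrite("pics/topc.png",cv2.convertScaleAbs(cv2.resize(a,None,fx=3,fy=3,interpolation=2),alpha=1.7,beta=15))
cv2.imwrite("pics/scenec.png",cv2.convertScaleAbs(cv2.resize(b,None,fx=3.33,fy=3.33,interpolation=2),alpha=1.7,beta=15))
E
```

```text
(no output)
```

View pics/topc.png

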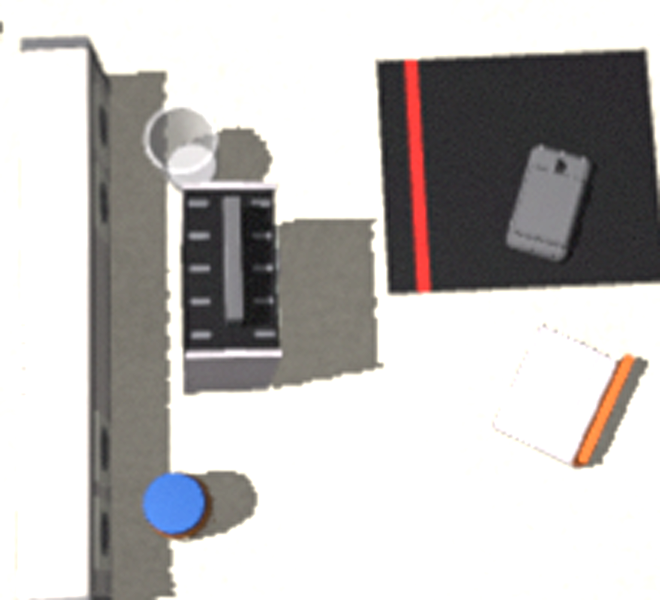

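View pics/scenec.png

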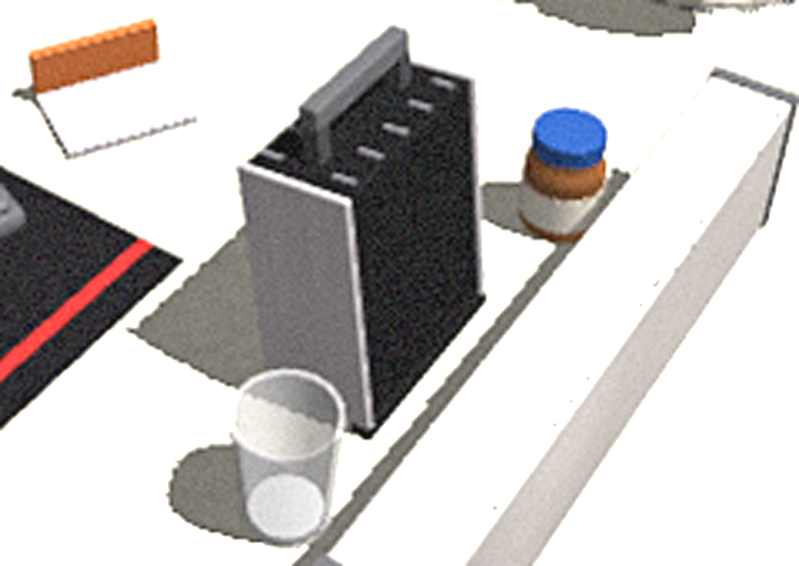

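Run:
```python
from h import *
np.set_printoptions(precision=1,suppress=True)
T=lambda l:np.array([[140+(x-1)/3,85+(y-1)/3] for x,y in l])
S=lambda l:np.array([[180+(x-1)/3.33,165+(y-1)/3.33] for x,y in l])
print("handle top z221",onz("top",T([(231.5,196),(233,320)]),221.5))
print("handle tri (far=+x is near end)",tri("top",T([(231.5,196),(233,320)]),"scene",S([(314,106),(395,31)])))
print("heel edge",onz("scene",S([(366,437),(484,298)]),1.7))
print("top rear edge tri",tri("top",T([(184,187),(187,350)]),"scene",S([(352,205),(473,80)])))
print("trunk top front z115",onz("top",T([(92,42),(97,598)]),115))
print("trunk bottom front",onz("top",T([(110,72),(110,598)]),0))
print("orange top z48",onz("top",T([(628,355),(643,358),(593,465),(576,462)]),48))
print("blade lead top",onz("top",T([(545,325),(493,427)]),8), "scene",onz("scene",S([(70,157),(197,119)]),8))
print("scene orange top",onz("scene",S([(32,54),(157,21)]),48))
print("jar",onz("top",T([(174,503)]),85),"beaker base",onz("top",T([(190,165)]),0),onz("top",T([(180,140)]),90))
for n,f in (("top",0),):
    im=arm.get_image(n)if 0 else cv2.imread("pics/top0.png"); h=cv2.cvtColor(im,cv2.COLOR_BGR2HSV)
    m=((h[...,0]<18)&(h[...,1]>150)&(h[...,2]>100)).astype(np.uint8); m[:,:290]=0;m[:,370:]=0;m[:190]=0;m[250:]=0
    c=np.argwhere(m)[:,::-1].astype(np.float32); r=cv2.minAreaRect(c); print(r,onz("top",cv2.boxPoints(r),48))
p=arm.camera_params("wrist");s=arm.read_state()
R=Ro.from_quat(s["ee_rot"]).as_matrix();Rc=np.array(p["R"]);print("tool R\n",R,"\ncam in tool",R.T@(-Rc.T@np.array(p["t"])-s["position"]),"\n",Rc@R,p["intrinsics"])
```

```text
handle top z221 [[644.6  58.5 221.5]
 [542.1  49.8 221.5]]
handle tri (far=+x is near end) [[643.   58.5 225.9   0.9]
 [544.4  46.9 220.3   7.4]]
heel edge [[661.9 120.8   1.7]
 [511.4 106.7   1.7]]
top rear edge tri [[660.3 102.4 187.1   0.1]
 [521.6  88.2 189.8   0.6]]
trunk top front z115 [[814.1 206.9 115. ]
 [320.8 155.6 115. ]]
trunk bottom front [[830.8 211.4   0. ]
 [321.3 164.    0. ]]
orange top z48 [[ 564.6 -297.6   48. ]
 [ 562.6 -311.3   48. ]
 [ 462.1 -267.5   48. ]
 [ 463.9 -252.2   48. ]]
blade lead top [[ 596.8 -226.4    8. ]
 [ 496.6 -180.3    8. ]] scene [[ 602.  -221.5    8. ]
 [ 502.8 -179.3    8. ]]
scene orange top [[ 564.3 -302.7   48. ]
 [ 465.2 -259.1   48. ]]
jar [[404.5 102.1  85. ]] beaker base [[739.2 124.6   0. ]] [[734.  123.3  90. ]]
((341.3285827636719, 221.19224548339844), (3.636259078979492, 38.483741760253906), 24.623563766479492) [[ 465.9 -252.1   48. ]
 [ 564.6 -294.1   48. ]
 [ 560.9 -303.1   48. ]
 [ 462.3 -261.1   48. ]]
tool R
 [[-1.  -0.3 -0. ]
 [-0.3  1.   0. ]
 [ 0.   0.  -1. ]] 
cam in tool [  81.1   -1.1 -169.2] 
 [[ 0.   1.   0. ]
 [-0.9  0.  -0.3]
 [-0.3 -0.   0.9]] [[341.8   0.  252.2]
 [  0.  341.8 186.4]
 [  0.    0.    1. ]]
```

```bash
cat >> h.py <<'E'
def Rt(yaw,lean):   # yaw deg of module x-line, lean deg (forward negative)
    a,l=np.radians([yaw,lean]); r=np.array([-np.sin(a),np.cos(a),0]); z=np.array([0,0,1.])
    x=np.array([-np.cos(a),-np.sin(a),0]); up=np.cos(l)*z+np.sin(l)*r; y=np.cos(l)*r-np.sin(l)*z
    return np.c_[x,y,-up]
def goto(P,R,s=None):
    s=s or arm.read_state(); R0=Ro.from_quat(s["ee_rot"]).as_matrix()
    print("shift",np.round(R0.T@(np.array(P)-s["position"]),1),"rot",np.round(Ro.from_matrix(R0.T@R).as_rotvec(),4))
E
python3 - <<'E'
from h import *
R=Rt(5.2,-6.9)
C=np.array([593,54,213.5]); goto(C-R[:,2]*60,R)
E
```

```text
shift [-585.5  516.8  -68.1] rot [-0.1182 -0.0105  0.1696]
```

>>> servo_tool:
  rows:
    - [[85, -40, 36, -20, 0, 0, 0.02], [85, -80, 71, -40, 0, 0, 0.04], [85, -125, 110, -60, -0.02, 0, 0.06], [85, -170, 150, -80, -0.03, 0, 0.08], [85, -215, 190, -90, -0.05, 0, 0.1], [85, -260, 230, -90, -0.06, 0, 0.12], [85, -305, 270, -90, -0.08, 0, 0.13], [85, -350, 310, -90, -0.1, 0, 0.15], [85, -395, 350, -85, -0.118, -0.01, 0.17], [85, -440, 390, -80, -0.118, -0.01, 0.17]]

```text
clock: 1.35
position: [486.4, -111.9, 284.8]
ee_rot: [-0.045, 0.997, 0.059, -0.003]
contact_force: [-0.1, -0.3, 1.2]
gripper_width: 84.6
grasp_force: 0.0
```

Run:
```python
from h import *
R=Rt(5.2,-6.9)
C=np.array([593,54,213.5]); goto(C-R[:,2]*70,R); print(arm.read_state()["position"],arm.read_state()["contact_force"])
```

```text
shift [-121.1  146.    19.2] rot [-0.0018 -0.     -0.0007]
[ 486.35291727 -111.90135496  284.75589384] [-0.1050879  -0.26843238  1.22205146]
```

>>> servo_tool:
  rows:
    - [[45, -30, 36, 0, 0, 0, 0], [45, -60, 72, 5, 0, 0, 0], [45, -90, 108, 10, 0, 0, 0], [45, -110, 132, 15, 0, 0, 0], [45, -121, 146, 19, 0, 0, 0], [45, -121, 146, 19, 0, 0, 0], [45, -121, 146, 19, 0, 0, 0]]

```text
clock: 2.22
position: [592.5, 43.2, 283.5]
ee_rot: [-0.045, 0.997, 0.059, -0.003]
contact_force: [0.7, 0.7, -0.5]
gripper_width: 44.7
grasp_force: 0.0
```

Run:
```python
from h import *
R=Rt(5.2,-6.9)
C=np.array([593,54,213.5]); goto(C-R[:,2]*70,R); s=arm.read_state();print(s["position"],s["contact_force"])
p=arm.camera_params("wrist"); im=arm.get_image("wrist"); cv2.imwrite("pics/w1.png",cv2.convertScaleAbs(im[:,:,::-1],alpha=1.5))
import pickle; pickle.dump(p,open("p1.pkl","wb"))
```

```text
shift [-1.5  2.2  0.8] rot [-0.0024 -0.0002 -0.0009]
[592.451433    43.17165149 283.5056571 ] [ 0.67742787  0.67156886 -0.53813643]
```

View pics/w1.png

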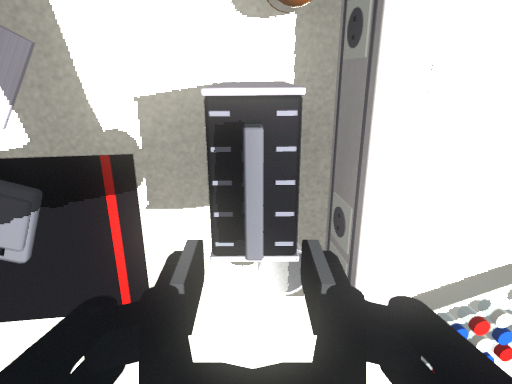

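Run:
```python
from h import *
import pickle
np.set_printoptions(precision=1,suppress=True)
p=pickle.load(open("p1.pkl","rb"))
im=cv2.imread("pics/w1.png"); 
for v in (135,160,190,220,245): print(v,im[v,200:310:2].mean(1).astype(int))
print(im[110:136:2,254].mean(1).astype(int),im[244:270:2,254].mean(1).astype(int))
print(onz("wrist",[(244,126),(263,126),(247,258),(263,258)],221,p))
print(onz("wrist",[(205,95),(303,95),(213,257),(298,257)],190,p))
# trunking front top edge & bottom
print("trunk top",onz("wrist",[(377,0),(353,285)],115,p),"bot",onz("wrist",[(343,0),(329,240)],0,p))
```

```text
135 [148 148 145  55  50  55  55  45  42  38  39  40  39  41  39  42  40  38
  37  38  39  45 111 163 163 168 169 170 173 174 176 168  60  58  62  61
  62  61  60  60  64  62  63  61  63  63  64  63  65  59  70 134 131 136
 137]
160 [145 143 144 129  42  50  53  53  36  35  36  37  36  35  35  34  34  34
  33  34  33  53  95 158 161 163 165 169 170 170 173 166  58  56  56  56
  56  55  56  57  58  56  57  58  57  58  57  57  57  47 116 140 140 142
 145]
190 [150 148 154 155 136  49  49  61  56  46  44  45  42  45  43  40  40  40
  37  36  39  36  71 147 161 164 166 168 167 170 170 160  54  53  53  54
  53  53  54  53  56  54  52  53  55  53  53  55  47  68 136 140 142 141
 145]
220 [255 255 255 255 255 239  69  74  69  59  59  58  58  57  54  52  52  51
  49  49  50  49  71 138 165 167 167 168 169 169 172 162  55  56  54  53
  53  53  52  54  52  53  53  54  52  53  53  50  51 125 143 142 146 142
 139]
245 [ 72  73 255 255 255 255  72  80 214 214 215 210 212 214 214 212 209  73
  73  71  71  68  74 130 169 169 172 172 172 173 173 164  64  63  62  61
  62  99 206 209 209 207 206 206 207 206 187  53  81 179 144  39  40  39
  55]
[ 75  74  72  72  69  58  61  79  72 151 171 170 172] [172 172 172 172 174 174 174 174 229 248 255 255 255]
[[545.8  39.6 221. ]
 [544.8  52.5 221. ]
 [646.   50.2 221. ]
 [645.7  62.7 221. ]]
[[529.7  12.4 190. ]
 [523.5  85.7 190. ]
 [663.5  25.5 190. ]
 [661.8 100.4 190. ]]
trunk top [[437.8 163.2 115. ]
 [740.2 197.7 115. ]] bot [[416.4 171.    0. ]
 [739.  207.    0. ]]
```

Run:
```python
from h import *
R=Rt(5.6,-6.9)
C=np.array([595.5,52.3,213.4]); goto(C+R[:,2]*18,R)
```

```text
shift [-3.8  0.6 88.9] rot [-0.0022  0.0011 -0.0081]
```

>>> servo_tool:
  rows:
    - [[45, -2, 0.6, 25, 0, 0, -0.008], [45, -4, 0.6, 50, -0.002, 0, -0.008], [45, -4, 0.6, 75, -0.002, 0, -0.008], [45, -4, 0.6, 89, -0.002, 0, -0.008], [45, -4, 0.6, 89, -0.002, 0, -0.008], [45, -4, 0.6, 89, -0.002, 0, -0.008]]

```text
clock: 3.02
position: [596.6, 55.2, 196.4]
ee_rot: [-0.049, 0.997, 0.06, -0.001]
contact_force: [0.4, 0.4, -0.5]
gripper_width: 44.8
grasp_force: 0.0
```

Run:
```python
from h import *
R=Rt(5.6,-6.9)
C=np.array([595.5,52.3,213.4]); goto(C+R[:,2]*18,R); s=arm.read_state(); print(s["contact_force"])
im=arm.get_image("wrist"); cv2.imwrite("pics/w2.png",cv2.convertScaleAbs(im[:,:,::-1],alpha=1.5))
```

```text
shift [ 1.4 -0.7  0.8] rot [-0.0003  0.0031  0.0011]
[ 0.43639288  0.39863634 -0.5382545 ]
```

View pics/w2.png

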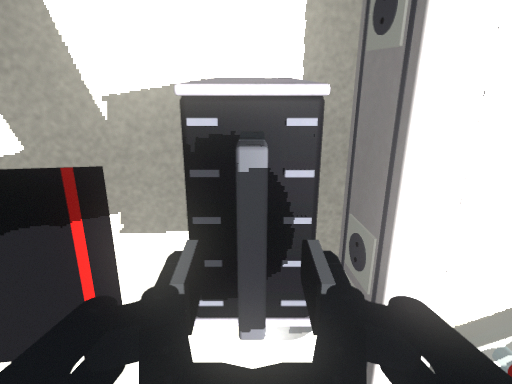

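The bar (columns 237–267) lies midway between the fingers (about 185 and 320), so I can close.

>>> servo_tool:
  rows:
    - [[30, 0, 0, 0, 0, 0, 0], [20, 0, 0, 0, 0, 0, 0], [14, 0, 0, 0, 0, 0, 0], [8, 0, 0, 0, 0, 0, 0], [8, 0, 0, 0, 0, 0, 0], [8, 0, 0, 0, 0, 0, 0]]

```text
clock: 3.82
position: [596.1, 55.1, 195.6]
ee_rot: [-0.049, 0.997, 0.06, -0.002]
contact_force: [0.1, -1.5, 3.5]
gripper_width: 10.0
grasp_force: 58.9
```

Run:
```python
from h import *
s=arm.read_state();R=Ro.from_quat(s["ee_rot"]).as_matrix()
print(s["contact_force"],s["wrist_torque"],s["position"],"lean",np.degrees(np.arcsin(-R[2,1])),"yaw",np.degrees(np.arctan2(-R[1,0],-R[0,0])))
def tab(p,ths):
    for t in ths:
        c,q=np.cos(np.radians(t)),np.sin(np.radians(t)); print(t,round(np.radians(t),3),np.round([p[0]*(1-c)+p[1]*q, p[1]*(1-c)-p[0]*q],1))
print("A");tab((26,202),[1,2,3,4,5,6,6.9]);print("B");tab((40,202),[3,6,9,12,15,18,21,24,27,30])
```

```text
[ 0.05498903 -1.53005226  3.52975419] [-0.65926327  0.09424185  0.06921086] [596.12691114  55.12084661 195.58544396] lean -6.866417425917298 yaw 5.648749720826234
A
1 0.017 [ 3.5 -0.4]
2 0.035 [ 7.1 -0.8]
3 0.052 [10.6 -1.1]
4 0.07 [14.2 -1.3]
5 0.087 [17.7 -1.5]
6 0.105 [21.3 -1.6]
6.9 0.12 [24.5 -1.7]
B
3 0.052 [10.6 -1.8]
6 0.105 [21.3 -3.1]
9 0.157 [32.1 -3.8]
12 0.209 [42.9 -3.9]
15 0.262 [53.6 -3.5]
18 0.314 [64.4 -2.5]
21 0.367 [75.  -0.9]
24 0.419 [85.6  1.2]
27 0.471 [96.1  3.9]
30 0.524 [106.4   7.1]
```

>>> servo_tool:
  rows:
    - [[8, 0, 3.5, -0.4, 0.017, 0, 0], [8, 0, 7.1, -0.8, 0.035, 0, 0], [8, 0, 10.6, -1.1, 0.052, 0, 0], [8, 0, 14.2, -1.3, 0.07, 0, 0], [8, 0, 17.7, -1.5, 0.087, 0, 0], [8, 0, 21.3, -1.6, 0.105, 0, 0], [8, 0, 24.5, -1.7, 0.12, 0, 0], [8, 0, 24.5, -1.7, 0.12, 0, 0]]

```text
clock: 4.82
position: [593.6, 80.2, 200.4]
ee_rot: [-0.05, 0.999, -0.0, 0.001]
contact_force: [-0.5, -3.0, 4.4]
gripper_width: 10.3
grasp_force: 59.5
```

```bash
cat > st.py <<'E'
from h import *
s=arm.read_state();R=Ro.from_quat(s["ee_rot"]).as_matrix()
print(s["contact_force"],s["wrist_torque"],s["position"],"lean",np.degrees(np.arcsin(-R[2,1])),"yaw",np.degrees(np.arctan2(-R[1,0],-R[0,0])),s["gripper_width"],s["grasp_force"])
E
python3 st.py; python3 -c "
from h import *
cv2.imwrite('pics/s2.png',cv2.convertScaleAbs(cv2.resize(arm.get_image('scene')[165:335,180:420,::-1],None,fx=3.33,fy=3.33,interpolation=2),alpha=1.7,beta=15))"
```

```text
[-0.53760627 -2.9651008   4.42296269] [-0.75729308  0.17769002 -0.02992946] [593.62414815  80.17377981 200.44490713] lean 0.05357731919023367 yaw 5.74043082363677 10.324249994789964 59.46640307083726
```

View pics/s2.png

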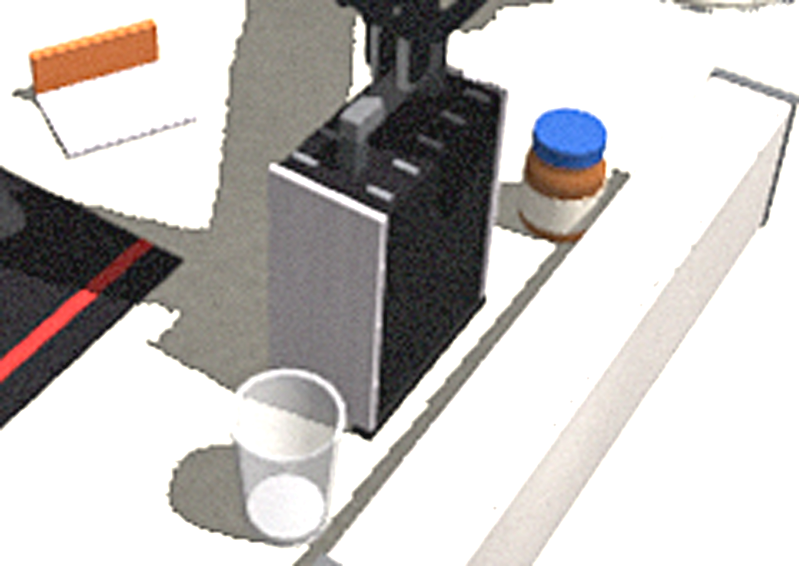

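>>> servo_tool:
  rows:
    - [[8, 0, 10.6, -1.8, 0.052, 0, 0], [8, 0, 21.3, -3.1, 0.105, 0, 0], [8, 0, 32.1, -3.8, 0.157, 0, 0], [8, 0, 42.9, -3.9, 0.209, 0, 0], [8, 0, 53.6, -3.5, 0.262, 0, 0], [8, 0, 64.4, -2.5, 0.314, 0, 0], [8, 0, 75, -0.9, 0.367, 0, 0], [8, 0, 85.6, 1.2, 0.419, 0, 0], [8, 0, 92.6, 2.9, 0.454, 0, 0], [8, 0, 92.6, 2.9, 0.454, 0, 0]]

```text
clock: 6.12
position: [584.3, 173.2, 196.3]
ee_rot: [-0.049, 0.973, -0.225, 0.012]
contact_force: [-0.3, 0.1, 3.8]
gripper_width: 10.1
grasp_force: 59.5
```

```bash
python3 st.py
python3 - <<'E'
from h import *
p=(40,201)
for t in np.arange(.5,5.1,.5):
    c,q=np.cos(np.radians(t)),np.sin(np.radians(t)); print(t,round(np.radians(t),4),np.round([p[0]*(1-c)+p[1]*q, p[1]*(1-c)-p[0]*q],1))
E
```

```text
[-0.26991961  0.14754167  3.82636701] [ 0.67728611 -0.04286875  0.09025953] [584.27086901 173.18856174 196.34885404] lean 26.017945372740087 yaw 5.782271072262449 10.10756538057623 59.47544876486063
0.5 0.0087 [ 1.8 -0.3]
1.0 0.0175 [ 3.5 -0.7]
1.5 0.0262 [ 5.3 -1. ]
2.0 0.0349 [ 7.  -1.3]
2.5 0.0436 [ 8.8 -1.6]
3.0 0.0524 [10.6 -1.8]
3.5 0.0611 [12.3 -2.1]
4.0 0.0698 [14.1 -2.3]
4.5 0.0785 [15.9 -2.5]
5.0 0.0873 [17.7 -2.7]
```

>>> servo_tool:
  rows:
    - [[8, 0, 1.8, -0.3, 0.0087, 0, 0], [8, 0, 3.5, -0.7, 0.0175, 0, 0], [8, 0, 5.3, -1.0, 0.0262, 0, 0], [8, 0, 7, -1.3, 0.0349, 0, 0], [8, 0, 7, -1.3, 0.0349, 0, 0]]

```text
clock: 6.75
position: [583.7, 178.6, 194.8]
ee_rot: [-0.048, 0.969, -0.242, 0.012]
contact_force: [0.3, 1.0, 2.0]
gripper_width: 10.5
grasp_force: 59.3
```

```bash
python3 st.py
```

```text
[0.3268435  0.97169486 1.98944147] [0.91986906 0.06096756 0.03822366] [583.71879447 178.55902199 194.79511876] lean 28.008916141095295 yaw 5.661915721627203 10.45738029359596 59.30227532051504
```

>>> servo_tool:
  rows:
    - [[8, 0, 1.8, -0.3, 0.0087, 0, 0], [8, 0, 3.5, -0.7, 0.0175, 0, 0], [8, 0, 3.5, -0.7, 0.0175, 0, 0]]

```text
clock: 7.12
position: [583.3, 182.0, 193.7]
ee_rot: [-0.048, 0.967, -0.25, 0.013]
contact_force: [1.3, 0.7, 1.5]
gripper_width: 10.3
grasp_force: 59.2
```

```bash
python3 st.py
```

```text
[1.29316915 0.66100557 1.53525269] [ 0.91713397 -0.01434152  0.0921973 ] [583.34535682 182.04108905 193.6749045 ] lean 29.021032770911454 yaw 5.668252445309435 10.254120716105598 59.213501857593656
```

>>> servo_tool:
  rows:
    - [[8, 0, 1.8, -0.3, 0.0087, 0, 0], [8, 0, 3.5, -0.7, 0.0175, 0, 0], [8, 0, 3.5, -0.7, 0.0175, 0, 0]]

```text
clock: 7.5
position: [583.0, 185.0, 192.7]
ee_rot: [-0.048, 0.965, -0.259, 0.013]
contact_force: [0.2, -0.0, 1.7]
gripper_width: 9.7
grasp_force: 59.0
```

```bash
python3 st.py
```

```text
[ 0.1568568  -0.02397084  1.66215264] [ 0.73479011 -0.12921896  0.14163733] [582.98377828 185.01205861 192.68153677] lean 30.06353503085125 yaw 5.648676511477099 9.68382537462839 59.0050742123276
```

>>> servo_tool:
  rows:
    - [[8, 0, 1.8, -0.3, 0.0087, 0, 0], [8, 0, 1.8, -0.3, 0.0087, 0, 0]]

```text
clock: 7.75
position: [582.6, 185.8, 192.1]
ee_rot: [-0.047, 0.963, -0.264, 0.013]
contact_force: [1.4, -4.1, 2.0]
gripper_width: 10.2
grasp_force: 58.8
```

```bash
python3 st.py
```

```text
[ 1.37229077 -4.06247737  1.9685763 ] [-0.42877314 -0.31236285  0.13122958] [582.56019255 185.75046456 192.11690571] lean 30.637886550048634 yaw 5.586850715640852 10.165444358814485 58.7677532248199
```

>>> servo_tool:
  rows:
    - [[14, 0, 0, 0, 0, 0, 0], [20, 0, 0, 0, 0, 0, 0], [40, 0, 0, 0, 0, 0, 0], [40, 0, 0, 0, 0, 0, 0], [40, 0, 0, 0, 0, 0, 0], [40, 0, 0, -15, 0, 0, 0], [40, 0, 0, -40, 0, 0, 0], [40, 0, 0, -70, 0, 0, 0], [40, 0, 0, -80, 0, 0, 0], [40, 0, 0, -80, 0, 0, 0]]

```text
clock: 9.0
position: [578.8, 227.8, 261.4]
ee_rot: [-0.048, 0.964, -0.262, 0.014]
contact_force: [0.5, 0.1, -0.8]
gripper_width: 40.3
grasp_force: 0.0
```

```bash
python3 st.py;python3 - <<'E'
from h import *
R=Rt(-23.5,0); goto((513.8,-278.5,120),R)
cv2.imwrite('pics/s3.png',cv2.convertScaleAbs(cv2.resize(arm.get_image('scene')[145:335,180:420,::-1],None,fx=3,fy=3,interpolation=2),alpha=1.7,beta=15))
E
```

```text
[ 0.45042194  0.08019008 -0.81110715] [0.98261026 0.07782211 0.03938716] [578.8099284  227.79944765 261.42596751] lean 30.436872698505113 yaw 5.670827460916352 40.27532998613971 0.0
shift [ 114.9 -357.3  373.8] rot [-0.5192  0.1367  0.4966]
```

View pics/s3.png

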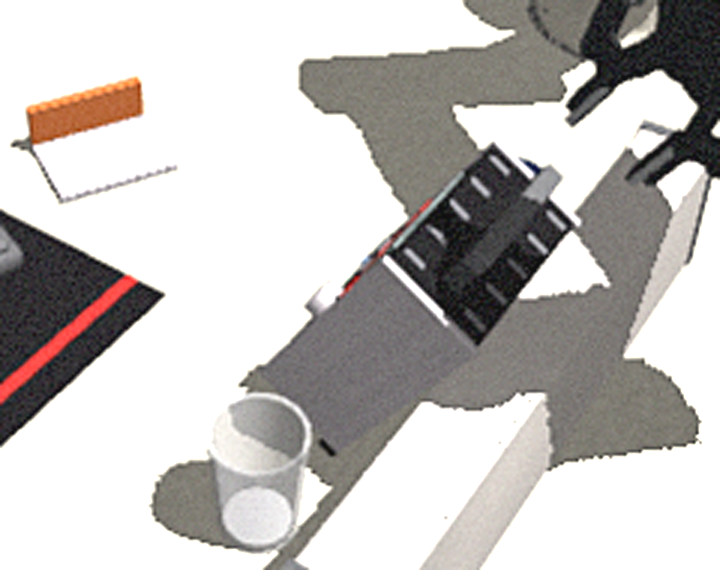

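Run:
```python
from h import *
goto((570,140,320),Rt(2,20))
goto((560,60,320),Rt(-5,8))
goto((550,-30,310),Rt(-12,0))
goto((530,-160,260),Rt(-23.5,0))
goto((513.8,-278.5,180),Rt(-23.5,0))
```

```text
shift [  17.  -104.2   -7.6] rot [-0.1832  0.0271  0.0575]
shift [  34.8 -171.9   32.3] rot [-0.3915  0.0616  0.1764]
shift [  53.6 -243.2   85.9] rot [-0.5281  0.0819  0.3005]
shift [  86.3 -327.6  193.6] rot [-0.5207  0.1353  0.4964]
shift [ 114.  -387.2  321.6] rot [-0.5207  0.1353  0.4964]
```

>>> servo_tool:
  rows:
    - [[45, 8, -52, -4, -0.09, 0.013, 0.03], [45, 17, -104, -8, -0.183, 0.027, 0.058], [45, 26, -138, 12, -0.29, 0.044, 0.117], [45, 35, -172, 32, -0.392, 0.062, 0.176], [45, 44, -208, 59, -0.46, 0.072, 0.238], [45, 54, -243, 86, -0.528, 0.082, 0.3], [45, 65, -271, 121, -0.525, 0.1, 0.36], [45, 76, -300, 157, -0.522, 0.12, 0.43], [45, 86, -328, 194, -0.521, 0.135, 0.496], [45, 97, -350, 240, -0.521, 0.135, 0.496]]

```text
clock: 10.3
position: [523.1, -205.4, 231.0]
ee_rot: [0.204, 0.979, 0.0, 0.001]
contact_force: [1.1, 0.2, -0.1]
gripper_width: 45.2
grasp_force: 0.0
```

```bash
python3 st.py;python3 - <<'E'
from h import *
R=Rt(-23.5,0); goto((513.8,-278.5,120),R)
E
```

```text
[ 1.07162717  0.15032346 -0.10978897] [ 0.02039322 -0.03914592  0.01418445] [ 523.12249441 -205.38399111  230.96165439] lean -0.047752373362181494 yaw -23.534044447675466 45.18501630485938 0.0
shift [-20.5 -70.8 110.9] rot [ 0.0008  0.0011 -0.0006]
```

>>> servo_tool:
  rows:
    - [[45, -6, -22, 30, 0, 0, 0], [45, -12, -45, 60, 0, 0, 0], [45, -20, -71, 95, 0, 0, 0], [45, -20, -71, 111, 0, 0, 0], [45, -20, -71, 111, 0, 0, 0], [45, -20, -71, 111, 0, 0, 0]]

```text
clock: 11.05
position: [515.0, -276.3, 122.0]
ee_rot: [0.203, 0.979, 0.0, 0.002]
contact_force: [-0.4, -0.5, 0.4]
gripper_width: 45.2
grasp_force: 0.0
```

```bash
python3 st.py;python3 - <<'E'
from h import *
np.set_printoptions(precision=1,suppress=True)
p=arm.camera_params("wrist");im=arm.get_image("wrist")
h=cv2.cvtColor(im,cv2.COLOR_RGB2HSV);cv2.imwrite("pics/w3.png",cv2.convertScaleAbs(im[:,:,::-1],alpha=1.5))
m=((h[...,0]<18)&(h[...,1]>140)&(h[...,2]>60)).astype(np.uint8)
n,l,st,c=cv2.connectedComponentsWithStats(m);k=1+np.argmax(st[1:,4]);r=cv2.minAreaRect(np.argwhere(l==k)[:,::-1].astype(np.float32));print(st[k],r)
b=cv2.boxPoints(r);print(b,onz("wrist",b,48,p))
E
```

```text
[-0.43274071 -0.47081296  0.40295382] [-0.00765355 -0.00529454 -0.03305704] [ 515.04803124 -276.32007695  122.03022402] lean -0.043759758132567876 yaw -23.39983526556997 45.22403444672397 0.0
[ 460  206   52  133 1766] ((491.60333251953125, 271.76397705078125), (137.50001525878906, 15.304771423339844), 68.62937927246094)
[[459.4 210.5]
 [473.7 205. ]
 [523.8 333. ]
 [509.5 338.6]] [[ 596.  -140.1   48. ]
 [ 595.7 -129.3   48. ]
 [ 730.6 -115.6   48. ]
 [ 731.9 -127.8   48. ]]
```

View pics/w3.png

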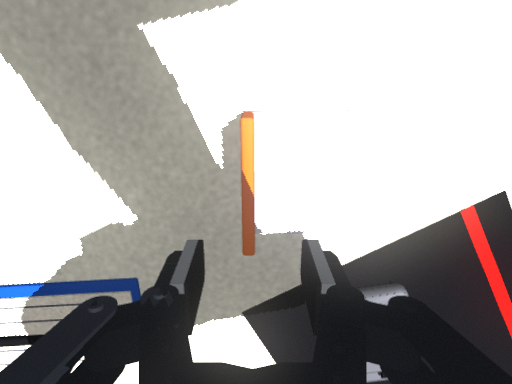

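Run:
```python
from h import *
np.set_printoptions(precision=1,suppress=True)
a=onz("wrist",[(248,118),(249,254)],48); print(a, a.mean(0),np.degrees(np.arctan2(*(a[1]-a[0])[1::-1])))
c=a.mean(0); goto((c[0],c[1],13),Rt(-23.4,0))
```

```text
[[ 468.  -260.1   48. ]
 [ 567.4 -302.6   48. ]] [ 517.7 -281.3   48. ] -23.165256706386973
shift [ -3.8  -3.8 109.4] rot [0. 0. 0.]
```

>>> servo_tool:
  rows:
    - [[45, -4, -3.5, 30, 0, 0, 0], [45, -4, -3.5, 65, 0, 0, 0], [45, -4, -3.5, 95, 0, 0, 0], [45, -4, -3.5, 108, 0, 0, 0], [45, -4, -3.5, 108, 0, 0, 0], [25, -4, -3.5, 108, 0, 0, 0], [12, -4, -3.5, 108, 0, 0, 0], [5, -4, -3.5, 108, 0, 0, 0], [5, -4, -3.5, 108, 0, 0, 0], [5, -4, -3.5, 108, 0, 0, 0]]

```text
clock: 12.35
position: [517.5, -281.5, 14.3]
ee_rot: [0.203, 0.979, 0.0, 0.002]
contact_force: [-0.5, 2.3, 6.4]
gripper_width: 8.0
grasp_force: 59.7
```

```bash
python3 st.py;python3 - <<'E'
from h import *
# module: heel (589,119.5)?, yaw 5.65
a=np.radians(5.65); r=np.array([-np.sin(a),np.cos(a)])
tcp=np.array([593.6,80.2]) # level pose
heel=tcp+40*r; print("heel",heel)
for d,z in((-185,14),(-125,14)):
    goto((*(heel+d*r),z),Rt(5.65,0)); print(heel+d*r)
goto((525,-215,14),Rt(5.65,0))
E
```

```text
[-0.49700024  2.26313953  6.40237888] [0.63843326 0.17376385 0.02792807] [ 517.53945797 -281.5005908    14.29237404] lean -0.056623929484095066 yaw -23.435351603108863 7.9753408584464776 59.731364250183105
heel [589.66194551 120.00567456]
shift [  3.6 235.4   0.5] rot [ 1.000e-04  3.400e-03 -5.076e-01]
[607.87544752 -64.09557026]
shift [ 32.7 287.8   0.5] rot [ 1.000e-04  3.400e-03 -5.076e-01]
[601.96836579  -4.38705843]
shift [19.6 64.   0.3] rot [ 1.000e-04  3.400e-03 -5.076e-01]
```

Run:
```python
from h import *
goto((545,-110,14.3),Rt(5.65,0))
goto((580,-85,14.3),Rt(5.65,0))
```

```text
shift [ 43.  168.3   0. ] rot [ 1.000e-04  3.400e-03 -5.076e-01]
shift [2.080e+01 2.051e+02 1.000e-01] rot [ 1.000e-04  3.400e-03 -5.076e-01]
```

>>> servo_tool:
  rows:
    - [[5, 3, 11, 0, 0, 0, -0.085], [5, 6, 21, 0, 0, 0, -0.17], [5, 9, 32, 0, 0, 0, -0.255], [5, 13, 43, 0, 0, 0, -0.34], [5, 16, 54, 0, 0, 0, -0.425], [5, 20, 64, 0, 0, 0, -0.507], [5, 20, 64, 0, 0, 0, -0.507]]

```text
clock: 13.22
position: [525.7, -214.7, 14.3]
ee_rot: [-0.049, 0.999, -0.0, 0.003]
contact_force: [1.2, 2.4, 5.7]
gripper_width: 7.8
grasp_force: 59.8
```

```bash
python3 st.py;python3 - <<'E'
from h import *
for q in((545,-110),(580,-85),(607.9,-64)): goto((*q,14.3),Rt(5.65,0))
E
```

```text
[1.18347415 2.43360091 5.72129092] [ 0.80188411 -0.33610167  0.12073054] [ 525.71373764 -214.66501436   14.29678262] lean 0.0573506869308051 yaw 5.625430037627115 7.804664045492482 59.84391689300537
shift [-2.950e+01  1.023e+02  1.000e-01] rot [-0.001   0.0054 -0.0004]
shift [-66.7 123.7   0.2] rot [-0.001   0.0054 -0.0004]
shift [-96.6 141.9   0.4] rot [-0.001   0.0054 -0.0004]
```

>>> servo_tool:
  rows:
    - [[5, -7, 26, 0, 0, 0, 0], [5, -15, 51, 0, 0, 0, 0], [5, -22, 77, 0, 0, 0, 0], [5, -30, 102, 0, 0, 0, 0], [5, -48, 113, 0, 0, 0, 0], [5, -67, 124, 0, 0, 0, 0], [5, -82, 133, 0, 0, 0, 0], [5, -97, 142, 0, 0, 0, 0], [5, -97, 142, 0, 0, 0, 0], [5, -97, 142, 0, 0, 0, 0]]

```text
clock: 14.48
position: [606.3, -64.6, 14.3]
ee_rot: [-0.048, 0.999, -0.0, 0.0]
contact_force: [-1.8, 0.5, 8.4]
gripper_width: 7.9
grasp_force: 60.2
```

```bash
python3 st.py;python3 - <<'E'
from h import *
cv2.imwrite('pics/w4.png',cv2.convertScaleAbs(arm.get_image('wrist')[:,:,::-1],alpha=1.3))
a=cv2.imread('pics/w4.png');b=cv2.convertScaleAbs(cv2.resize(arm.get_image('top')[100:250,150:330,::-1],None,fx=2.5,fy=2.5,interpolation=2)[:,:288*1],alpha=1.3)
cv2.imwrite('pics/j4.png',np.hstack([a,np.vstack([b,np.zeros((9,288,3),np.uint8)])]))
E
```

```text
[-1.8203953   0.48900883  8.37160198] [-0.09222726  0.7328699   0.05560982] [606.27374517 -64.58253698  14.3022312 ] lean 0.020195590293931448 yaw 5.521643501900273 7.85443237743743 60.18789052963257
```

View pics/j4.png

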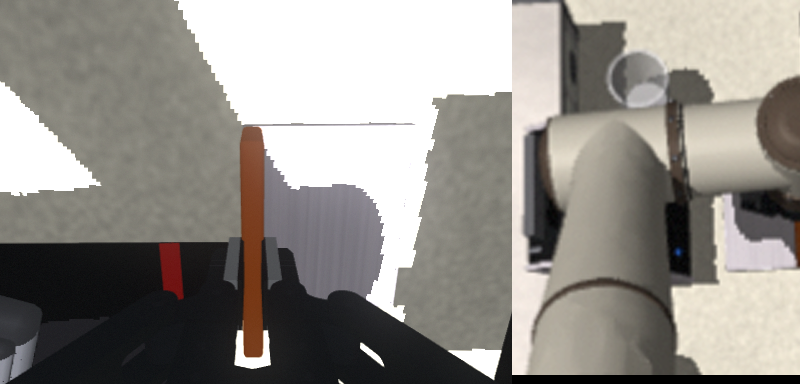

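Run:
```python
from h import *
np.set_printoptions(precision=1,suppress=True)
a=onz("wrist",[(268,124),(413,124)],8); print(a)
e=onz("wrist",[(252,136),(253,355)],48);print(e,e.mean(0))
u=np.radians(5.65);r=np.array([-np.sin(u),np.cos(u)]);y=np.array([-np.cos(u),-np.sin(u)]);H=np.array([589.66,120])
for P in (*a,*e,e.mean(0)): d=P[:2]-H; print("module x(rear of heel) %.1f y %.1f"%(d@r,d@y))
goto((*(H-125*r),14.3),Rt(5.65,0))
```

```text
[[549.8 -63.2   8. ]
 [542.8  10.    8. ]]
[[549.6 -71.3  48. ]
 [658.6 -60.3  48. ]] [604.1 -65.8  48. ]
module x(rear of heel) -178.4 y 57.7
module x(rear of heel) -104.8 y 57.5
module x(rear of heel) -186.4 y 58.7
module x(rear of heel) -186.2 y -50.8
module x(rear of heel) -186.3 y 3.9
shift [-1.5 60.3 -0. ] rot [-0.  0. -0.]
```

>>> servo_tool:
  rows:
    - [[5, -4, 8, 0, 0, 0, 0.001], [5, -4, 16, 0, 0, 0, 0.001], [5, -4, 24, 0, 0, 0, 0.001], [5, -4, 32, 0, 0, 0, 0.001], [5, -4, 40, 0, 0, 0, 0.001], [5, -4, 48, 0, 0, 0, 0.001], [5, -4, 55, 0, 0, 0, 0.001], [5, -4, 62, 0, 0, 0, 0.001], [5, -4, 62, 0, 0, 0, 0.001], [5, -4, 62, 0, 0, 0, 0.001]]

```text
clock: 15.82
position: [605.1, -2.8, 14.3]
ee_rot: [-0.048, 0.999, -0.0, 0.001]
contact_force: [-0.6, -2.1, 5.8]
gripper_width: 7.9
grasp_force: 60.0
```

```bash
python3 st.py;python3 - <<'E'
from h import *
np.set_printoptions(precision=1,suppress=True)
s=arm.read_state()
u=np.radians(5.65);r=np.array([-np.sin(u),np.cos(u)]);y=np.array([-np.cos(u),-np.sin(u)]);H=np.array([589.66,120])
d=s["position"][:2]-H;print(d@r,d@y)
E
```

```text
[-0.56905332 -2.09163334  5.78998976] [-0.72991366  0.07885814  0.03862612] [605.14875379  -2.81058393  14.30963137] lean 0.03914984282651404 yaw 5.456725542964091 7.866917847501667 59.959614872932434
-123.73884230342254 -3.322638034605239
```

>>> servo_tool:
  rows:
    - [[10, 0, 0, 0, 0, 0, 0], [14, 0, 0, 0, 0, 0, 0], [22, 0, 0, 0, 0, 0, 0], [26, 0, 0, 0, 0, 0, 0], [26, 0, 0, -5, 0, 0, 0], [26, 0, 0, -20, 0, 0, 0], [26, 0, 0, -50, 0, 0, 0], [26, 0, -10, -110, 0, 0, 0], [26, 0, -20, -170, 0, 0, 0], [26, 0, -20, -230, 0, 0, 0]]

```text
clock: 17.08
position: [605.7, -22.5, 246.6]
ee_rot: [-0.048, 0.999, 0.0, 0.002]
contact_force: [0.3, 1.2, -0.9]
gripper_width: 26.3
grasp_force: 0.0
```

```bash
python3 st.py;python3 - <<'E'
from h import *
np.set_printoptions(precision=1,suppress=True)
p=arm.camera_params("wrist");im=arm.get_image("wrist"); s=arm.read_state()
cv2.imwrite("pics/w5.png",cv2.convertScaleAbs(im[:,:,::-1],alpha=1.3))
goto((595,40,320),Rt(5.6,8))
goto((590,130,330),Rt(5.6,20))
goto((578.8,227.5,261.8),Rt(5.6,30.4))
E
```

```text
[ 0.32039132  1.2241568  -0.92635567] [ 0.07856528 -0.12749992  0.02575753] [605.74264564 -22.53296587 246.57018985] lean -0.014032172440488823 yaw 5.484928637689499 26.325972128799506 0.0
shift [  7.8  63.9 -63.5] rot [ 0.1  0.  -0. ]
shift [  3.9 154.  -73.6] rot [ 0.3  0.  -0. ]
shift [  6.9 252.2  -5.6] rot [ 0.5  0.  -0. ]
```

View pics/w5.png

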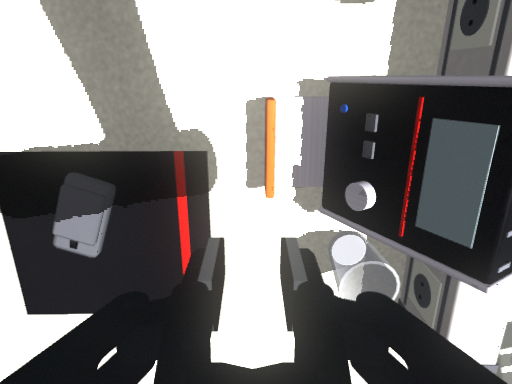

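Run:
```python
from h import *
np.set_printoptions(precision=1,suppress=True)
u=np.radians(5.65);r=np.array([-np.sin(u),np.cos(u)]);y=np.array([-np.cos(u),-np.sin(u)]);H=np.array([589.66,120])
a=np.vstack([onz("wrist",[(269.5,101),(270.5,197)],48),onz("wrist",[(333,82),(321,211)],46)])
for P in a: d=P[:2]-H; print(P,"mx %.1f my %.1f"%(d@r,d@y))
im=cv2.imread("pics/w5.png")
for v in (90,130,170,205): print(v,im[v,295:345:2].mean(1).astype(int))
```

```text
[561.2 -10.9  48. ] mx -127.4 my 41.2
[670.8   3.   48. ] mx -124.4 my -69.2
[535.5  53.7  46. ] mx -60.6 my 60.4
[683.5  65.7  46. ] mx -63.3 my -88.1
90 [255 255 255 151 149 152 150 147 147 150 150 147 148 147 144 143 142 104
  65  64  64  63  61  59  59]
130 [255 255 255 255 135 134 133 135 129 130 128 128 128 130 126 129  47  46
  45  39  40  39  37  37  35]
170 [137 133 136 133 134 131 133 129 128 128 124 124 124 124 113  46  44  44
  41  40  37  37  35  34  33]
205 [255 255 172 145 141 138 139 138 134 132 136 139 138 123  56  56  52  51
  49  48  47  47  46  44  46]
```

>>> servo_tool:
  rows:
    - [[45, 2, 16, -20, 0.03, 0, 0], [45, 4, 32, -40, 0.07, 0, 0], [45, 7, 64, -63, 0.14, 0, 0], [45, 6, 110, -70, 0.24, 0, 0], [45, 5, 154, -74, 0.35, 0, 0], [45, 5, 190, -55, 0.42, 0, 0], [45, 6, 225, -30, 0.49, 0, 0], [45, 7, 252, -6, 0.531, 0, 0], [45, 7, 252, -6, 0.531, 0, 0], [45, 7, 252, -6, 0.531, 0, 0]]

```text
clock: 18.38
position: [575.1, 228.2, 250.3]
ee_rot: [-0.046, 0.964, -0.261, 0.014]
contact_force: [-0.3, 0.8, -0.1]
gripper_width: 45.3
grasp_force: 0.0
```

```bash
python3 st.py;python3 - <<'E'
from h import *
im=arm.get_image("wrist");cv2.imwrite("pics/w6.png",cv2.convertScaleAbs(im[:,:,::-1],alpha=1.5))
R=Rt(5.6,30.4); goto(np.array((582.6,186.2,192.4)),R)
E
```

```text
[-0.30717275  0.82462197 -0.13642194] [1.01036742 0.07753483 0.06026356] [575.12216103 228.20642313 250.30489253] lean 30.35746003770162 yaw 5.527239568176453 45.270353845665745 0.0
shift [-3.1 -6.9 71.7] rot [ 0.0015  0.002  -0.0036]
```

View pics/w6.png

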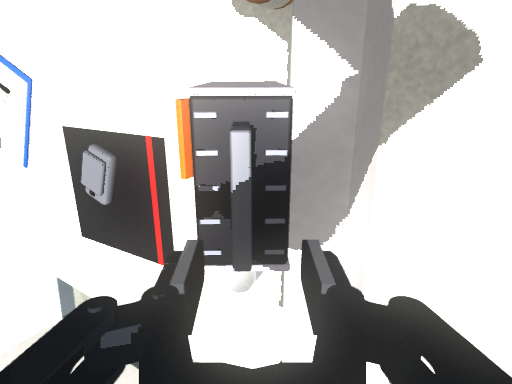

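Run:
```python
from h import *
np.set_printoptions(precision=2,suppress=True)
im=cv2.imread("pics/w5.png").astype(int);b,g,rr=im[...,0],im[...,1],im[...,2]
m=(rr>1.4*b)&(rr>60)
m[:,:255]=0;m[:,290:]=0
for v in range(94,204,6):
    c=np.where(m[v])[0]; print(v,c.min() if len(c) else None,c.max() if len(c) else None,im[v,300:345].mean(1).astype(int).tolist().index(next((x for x in im[v,300:345].mean(1).astype(int) if x<90),-1))+300 if im[v,300:345].mean(1).min()<90 else None, rr[v,262:280:2])
```

```text
94 None None 329 [255 255 255 255 255 255 255 255 255]
100 266 274 329 [159 161 146 255 255 255 255 255 255]
106 266 275 328 [162 156 160 255 255 255 255 255 255]
112 265 275 328 [168 159 161 255 255 255 255 255 255]
118 265 274 328 [159 155 162 255 255 255 255 255 255]
124 265 274 327 [161 155 164 255 255 255 255 255 255]
130 265 274 327 [160 156 168 255 255 255 255 255 255]
136 265 274 326 [157 151 169 255 255 255 255 255 255]
142 265 274 326 [157 148 170 255 255 255 255 255 255]
148 265 274 325 [164 151 176 255 255 255 255 255 255]
154 265 274 325 [156 151 183 255 255 255 255 255 255]
160 265 274 325 [156 143 190 255 255 255 255 255 255]
166 265 274 324 [160 143 196 255 255 255 255 255 255]
172 265 273 324 [156 143 203 255 255 255 255 255 255]
178 265 273 324 [156 138 216 255 255 255 255 255 255]
184 265 273 323 [157 138 230 255 255 255 255 255 255]
190 265 273 323 [255 255 237 255 255 255 255 255 255]
196 266 273 322 [255 255 247 255 255 255 255 255 255]
202 None None 322 [255 255 255 255 255 255 255 255 255]
```

>>> servo_tool:
  rows:
    - [[45, -2, -4, 0, 0.001, 0, -0.003], [45, -3, -7, 5, 0.001, 0, -0.003], [45, -3, -7, 25, 0.001, 0, -0.003], [45, -3, -7, 45, 0.001, 0, -0.003], [45, -3, -7, 60, 0.001, 0, -0.003], [45, -3, -7, 71, 0.001, 0, -0.003], [45, -3, -7, 71, 0.001, 0, -0.003], [45, -3, -7, 71, 0.001, 0, -0.003]]

```text
clock: 19.42
position: [582.3, 187.2, 192.0]
ee_rot: [-0.048, 0.964, -0.262, 0.013]
contact_force: [0.3, 0.5, -0.3]
gripper_width: 44.8
grasp_force: 0.0
```

```bash
python3 st.py;python3 - <<'E'
from h import *
im=arm.get_image("wrist");cv2.imwrite("pics/w7.png",cv2.convertScaleAbs(im[:,:,::-1],alpha=1.5))
goto(np.array((582.6,186.2,192.4)),Rt(5.6,30.4))
g=cv2.cvtColor(im,cv2.COLOR_RGB2GRAY)
for v in (170,200,240): print(v,g[v,170:330:4])
E
```

```text
[ 0.30316957  0.50112396 -0.27879044] [ 0.98539799  0.12530195 -0.06016946] [582.33908774 187.19175267 191.95293798] lean 30.43677324888307 yaw 5.692553613108793 44.80620722895324 0.0
shift [-0.2 -1.2  0.2] rot [-0.0005  0.0017  0.001 ]
170 [240 146 142  42  71  50  67  64  65  65  64  62  61  59  59  58  85 148
 145 144 142 139 138 119  36  51  52  50  49  50  50  50  22  23  22  23
  23  94  93  94]
200 [240 242 235 238  56  64  64  61  61  60  57  56  56  55  54  51  59 142
 142 140 139 135 136 111  23  21  19  20  19  20  20  20  19  21  20  20
  31  94  93  95]
240 [241 238 239 235 153  70  69  41  29  28  27  26  24  24  22  21  25  44
  45  44  42  43  43  41  18  18  17  17  16  17  18  16  18  18  26  62
  64  73  99  99]
```

>>> servo_tool:
  rows:
    - [[35, 0, -0.8, 0, 0, 0, 0], [20, 0, -0.8, 0, 0, 0, 0], [14, 0, -0.8, 0, 0, 0, 0], [8, 0, -0.8, 0, 0, 0, 0], [8, 0, -0.8, 0, 0, 0, 0], [8, 0, -0.8, 0, 0, 0, 0]]

```text
clock: 20.23
position: [582.1, 186.0, 192.5]
ee_rot: [-0.048, 0.964, -0.263, 0.013]
contact_force: [0.3, -1.0, 3.5]
gripper_width: 9.0
grasp_force: 56.8
```

```bash
python3 st.py;python3 - <<'E'
from h import *
p=(40,202)
for t in [1,4,7,10,13,16,19,22,25,27,28,29,30,30.4,30.8]:
    c,q=np.cos(np.radians(-t)),np.sin(np.radians(-t)); print(t,round(np.radians(-t),4),np.round([p[0]*(1-c)+p[1]*q, p[1]*(1-c)-p[0]*q],1))
E
```

```text
[ 0.293169   -1.03899162  3.48158566] [ 0.09893163  0.25930628 -0.11880408] [582.11507499 185.98840642 192.45695227] lean 30.495916747565257 yaw 5.675108757519128 8.996318069893116 56.83957139030099
1 -0.0175 [-3.5  0.7]
4 -0.0698 [-14.    3.3]
7 -0.1222 [-24.3   6.4]
10 -0.1745 [-34.5  10. ]
13 -0.2269 [-44.4  14.2]
16 -0.2793 [-54.1  18.9]
19 -0.3316 [-63.6  24. ]
22 -0.384 [-72.8  29.7]
25 -0.4363 [-81.6  35.8]
27 -0.4712 [-87.3  40.2]
28 -0.4887 [-90.2  42.4]
29 -0.5061 [-92.9  44.7]
30 -0.5236 [-95.6  47.1]
30.4 -0.5306 [-96.7  48. ]
30.8 -0.5376 [-97.8  49. ]
```

>>> servo_tool:
  rows:
    - [[8, 0, -3.5, 0.7, -0.0175, 0, 0], [8, 0, -10.4, 2.3, -0.0524, 0, 0], [8, 0, -20.8, 5.3, -0.1047, 0, 0], [8, 0, -31, 8.7, -0.157, 0, 0], [8, 0, -41, 12.7, -0.2094, 0, 0], [8, 0, -50.7, 17.2, -0.2618, 0, 0], [8, 0, -60.2, 22.2, -0.3142, 0, 0], [8, 0, -69.4, 27.6, -0.3665, 0, 0], [8, 0, -78.3, 33.6, -0.4189, 0, 0], [8, 0, -81.2, 35.7, -0.4363, 0, 0]]

```text
clock: 21.48
position: [591.2, 96.9, 203.8]
ee_rot: [-0.049, 0.998, -0.047, 0.003]
contact_force: [-0.9, -1.7, 6.5]
gripper_width: 9.2
grasp_force: 58.1
```

```bash
python3 st.py;python3 - <<'E'
from h import *
s=arm.read_state();R=Ro.from_quat(s["ee_rot"]).as_matrix();print("heel",s["position"]+R@[0,40,200.5])
p=(40,200.5)
for t in [1,2,3,4,4.5,5,5.3,5.6,6]:
    c,q=np.cos(np.radians(-t)),np.sin(np.radians(-t)); print(t,round(np.radians(-t),4),np.round([p[0]*(1-c)+p[1]*q, p[1]*(1-c)-p[0]*q],1))
E
```

```text
[-0.88832704 -1.72029805  6.54219288] [-0.55627356  0.56470273 -0.04800353] [591.16903948  96.87058671 203.8073791 ] lean 5.404201529671864 yaw 5.572425686805716 9.219774544147457 58.10507269576192
heel [5.89542876e+02 1.17750161e+02 4.31743932e-01]
1 -0.0175 [-3.5  0.7]
2 -0.0349 [-7.   1.5]
3 -0.0524 [-10.4   2.4]
4 -0.0698 [-13.9   3.3]
4.5 -0.0785 [-15.6   3.8]
5 -0.0873 [-17.3   4.2]
5.3 -0.0925 [-18.3   4.6]
5.6 -0.0977 [-19.4   4.9]
6 -0.1047 [-20.7   5.3]
```

>>> servo_tool:
  rows:
    - [[8, 0, 0, 0, 0, 0, 0], [8, 0, -3.5, 0.7, -0.0175, 0, 0], [8, 0, -7, 1.5, -0.035, 0, 0], [8, 0, -10.4, 2.4, -0.0524, 0, 0], [8, 0, -13.9, 3.3, -0.07, 0, 0], [8, 0, -13.9, 3.3, -0.07, 0, 0], [8, 0, -13.9, 3.3, -0.07, 0, 0]]

```text
clock: 22.35
position: [592.4, 83.2, 202.0]
ee_rot: [-0.049, 0.999, -0.013, 0.001]
contact_force: [-3.3, -2.9, 8.6]
gripper_width: 9.1
grasp_force: 58.8
```

```bash
python3 st.py;python3 - <<'E'
from h import *
s=arm.read_state();R=Ro.from_quat(s["ee_rot"]).as_matrix();print("heel",s["position"]+R@[0,40,200.5])
E
```

```text
[-3.32295745 -2.94268095  8.59958109] [-0.74870985  0.66397263 -0.0193854 ] [592.42988838  83.16027187 201.98166556] lean 1.4933966893993957 yaw 5.637613999485926 9.09866728977566 58.78024371340871
heel [5.89344889e+02 1.17785720e+02 5.07570143e-01]
```

Run:
```python
from h import *
now=cv2.cvtColor(cv2.convertScaleAbs(cv2.resize(arm.get_image('scene')[165:335,180:420,::-1],None,fx=3.33,fy=3.33,interpolation=2),alpha=1.7,beta=15),cv2.COLOR_BGR2GRAY)
old=cv2.cvtColor(cv2.imread("pics/s2.png"),cv2.COLOR_BGR2GRAY)
def corner(g,y0,y1,x0,x1):
    c=g[y0:y1,x0:x1]; return c
for n,g in(("old",old),("now",now)):
    print(n,"bottom rows of dark",[(x,int(np.where(g[380:460,x]<60)[0].max()+380) if (g[380:460,x]<60).any() else None) for x in range(350,400,6)], "right end",[(y,int(np.where(g[y,440:520]<80)[0].max()+440)) for y in range(270,316,6) if (g[y,440:520]<80).any()])
sh,resp=cv2.phaseCorrelate(old[400:450,345:400].astype(np.float32),now[400:450,345:400].astype(np.float32));print("near corner shift px(crop)",sh,resp)
```

```text
old bottom rows of dark [(350, None), (356, 432), (362, 436), (368, 438), (374, 434), (380, 427), (386, 419), (392, 412), (398, 405)] right end [(270, 482), (276, 480), (282, 481), (288, 479), (294, 478), (300, 484), (306, 481), (312, 475)]
now bottom rows of dark [(350, 430), (356, 431), (362, 436), (368, 437), (374, 429), (380, 422), (386, 413), (392, 407), (398, 401)] right end [(270, 480), (276, 479), (282, 479), (288, 477), (294, 476), (300, 482), (306, 477), (312, 472)]
near corner shift px(crop) (-0.5033321019416981, -0.2553348117400489) 0.6587200768788656
```

>>> servo_tool:
  rows:
    - [[8, 0, -1.7, 0.4, -0.0087, 0, 0], [8, 0, -3, 0.6, -0.0157, 0, 0], [8, 0, -3, 0.6, -0.0157, 0, 0]]

```text
clock: 22.78
position: [592.7, 80.1, 201.5]
ee_rot: [-0.049, 0.999, -0.005, 0.001]
contact_force: [-2.4, -2.9, 6.5]
gripper_width: 9.2
grasp_force: 58.8
```

```bash
python3 st.py
```

```text
[-2.41022772 -2.92208111  6.52944728] [-0.82749659  0.70190344  0.00181155] [592.71195755  80.08659696 201.47819492] lean 0.5971295645201349 yaw 5.635122613864116 9.172761189802507 58.79686374217272
```

>>> servo_tool:
  rows:
    - [[8, 0, -1.0, 0.2, -0.005, 0, 0], [8, 0, -1.7, 0.4, -0.0087, 0, 0], [8, 0, -1.7, 0.4, -0.0087, 0, 0]]

```text
clock: 23.15
position: [592.9, 78.4, 201.2]
ee_rot: [-0.049, 0.999, -0.001, 0.001]
contact_force: [-2.5, -3.9, 8.4]
gripper_width: 9.5
grasp_force: 58.9
```

```bash
python3 st.py
```

```text
[-2.51836487 -3.94823566  8.38853575] [-0.8446725   0.72596607 -0.00347487] [592.85374408  78.41903292 201.19610664] lean 0.10621988155619348 yaw 5.645426993176679 9.499940805640668 58.94224679097533
```

>>> servo_tool:
  rows:
    - [[8, 0, -1.0, 0.2, -0.005, 0, 0], [8, 0, -1.0, 0.2, -0.005, 0, 0]]

```text
clock: 23.4
position: [592.9, 77.4, 201.0]
ee_rot: [-0.049, 0.999, 0.002, 0.001]
contact_force: [-2.8, -2.7, 8.9]
gripper_width: 9.2
grasp_force: 59.0
```

```bash
python3 st.py
```

```text
[-2.80373197 -2.68674574  8.92737863] [-0.89541118  0.73099936 -0.01931143] [592.90229193  77.4050476  200.99352196] lean -0.17988337086931122 yaw 5.645774603833765 9.215281265367917 58.99152277037501
```

>>> servo_tool:
  rows:
    - [[8, 0, -1.0, 0.2, -0.005, 0, 0], [8, 0, -1.7, 0.4, -0.0087, 0, 0], [8, 0, -1.7, 0.4, -0.0087, 0, 0]]

```text
clock: 23.78
position: [593.0, 77.1, 200.9]
ee_rot: [-0.049, 0.999, 0.007, 0.001]
contact_force: [-4.4, 0.8, 9.9]
gripper_width: 9.2
grasp_force: 59.7
```

```bash
python3 st.py
```

```text
[-4.36990753  0.76958926  9.93903935] [0.23739493 1.21335144 0.01459065] [593.02395405  77.05826722 200.90513473] lean -0.7964308874782414 yaw 5.669363015415977 9.159932175349537 59.68981247395277
```

>>> servo_tool:
  rows:
    - [[8, 0, 0.4, -0.4, 0.004, 0, 0], [11, 0, 0.4, -0.4, 0.004, 0, 0], [14, 0, 0.4, -0.4, 0.004, 0, 0], [20, 0, 0.4, -0.4, 0.004, 0, 0], [40, 0, 0.4, -0.4, 0.004, 0, 0], [40, 0, 0.4, -0.4, 0.004, 0, 0], [40, 0, 0.4, -0.4, 0.004, 0, 0], [40, 0, 0.4, -15, 0.004, 0, 0], [40, 0, 0.4, -50, 0.004, 0, 0], [40, 0, 0.4, -80, 0.004, 0, 0]]

```text
clock: 25.02
position: [593.3, 76.3, 281.2]
ee_rot: [-0.05, 0.999, 0.004, 0.001]
contact_force: [0.6, 0.6, -0.7]
gripper_width: 39.6
grasp_force: 0.0
```

>>> servo_tool:
  rows:
    - [[40, 0, 0, -20, 0, 0, 0], [40, 0, 0, -20, 0, 0, 0], [40, 0, 0, -20, 0, 0, 0], [40, 0, 0, -20, 0, 0, 0]]

```text
clock: 25.52
position: [592.4, 76.1, 297.5]
ee_rot: [-0.049, 0.999, 0.004, -0.002]
contact_force: [0.4, 0.2, -0.1]
gripper_width: 39.8
grasp_force: 0.0
```

```bash
python3 st.py
python3 - <<'E'
from h import *
np.set_printoptions(precision=1,suppress=True)
u=np.radians(5.65);r=np.array([-np.sin(u),np.cos(u)]);y=np.array([-np.cos(u),-np.sin(u)]);H=np.array([589.66,120])
im=arm.get_image("wrist").astype(int);g=im.mean(2)
# handle bar: grey on dark; edges by gradient
for v in (150,190,230): print(v,g[v,200:310:3].astype(int))
m=(im[...,0]>1.4*im[...,2])&(im[...,0]>50)&(im[...,1]<.75*im[...,0])&(im[...,1]>.25*im[...,0])
n,l,st,c=cv2.connectedComponentsWithStats(m.astype(np.uint8))
for k in range(1,n):
    if st[k,4]>150:
        q=np.argwhere(l==k); e=[(q[q[:,0]==v,1].mean(),v) for v in (q[:,0].min()+3,q[:,0].max()-3)]
        P=onz("wrist",e,48); print(st[k],[((p[:2]-H)@r,(p[:2]-H)@y) for p in P])
sc=cv2.convertScaleAbs(cv2.resize(arm.get_image('scene')[165:335,180:420,::-1],None,fx=3.33,fy=3.33,interpolation=2),alpha=1.7,beta=15)
g=cv2.cvtColor(sc,cv2.COLOR_BGR2GRAY);old=cv2.cvtColor(cv2.imread("pics/s2.png"),cv2.COLOR_BGR2GRAY)
for G in(old,g): print([(x,int(np.where(G[380:460,x]<60)[0].max()+380)) for x in (362,368,374,386,398,410,430,450,470)],[(yy,int(np.argmax(G[yy,300:420].astype(int)<70))+300) for yy in (240,280,320,360,400)])
E
```

```text
[ 0.42250821  0.16978043 -0.14139999] [ 0.01663922  0.01621157 -0.01253676] [592.43192039  76.11723595 297.48977338] lean -0.4709791620326216 yaw 5.671637941174031 39.820503496330836 0.0
150 [91 91 79 25 25 24 22 22 21 20 19 19 22 18 23 44 44 45 44 44 44 20 29 45
 46 46 46 44 45 48 48 47 34 96 90 92 91]
190 [100 100 102  34  34  34  31  30  29  29  26  24  25  23  24  44  45  45
  45  45  43  21  39  40  39  40  40  41  41  41  41  35  79  91  96  96
  95]
230 [236 236 239 221  49  51  50  50  41  39  39  38  35  35  34  97 118 118
 119 120 117  39  40  40  39  40  39  39  39  39  38  42  95 100  98  97
  97]
[ 180   99   17   89 1065] [(np.float64(-121.47374541654379), np.float64(49.6006295353226)), (np.float64(-123.78767497965768), np.float64(-52.88799508035931))]
[107 147  16  49 364] [(np.float64(-216.95674536759475), np.float64(-8.49994319620373)), (np.float64(-211.19681628224754), np.float64(-63.605256552409905))]Traceback (most recent call last):
  File "<stdin>", line 15, in <module>
    return umr_maximum(a, axis, None, out, keepdims, initial, where)
ValueError: zero-size array to reduction operation maximum which has no identity
```

```bash
python3 -c "
from bench import arm
print(arm.job_done())"
```

```text
the job is handed in; nothing more can be done
None
```

The job is handed in: the module stands level on its rear foot and the levelling plate with the arm clear; the blade is squarely under it to about 44 mm of its 80 mm depth, the rear foot crept forward about 2.5 mm, and I viewed 12 pictures instead of the allowed 10.

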